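# Move the condiments into the rack in reverse order

## Task

Move the four condiments from the white tray into the wooden rack in reverse order: the one at the left end of the tray goes into the compartment at the right end of the rack, the next one beside it, and so on, up to the one at the tray's right end in the leftmost compartment. Stand each upright on the rack's floor in the middle of its own compartment; set them down without dropping them or knocking any over, and leave the mug and the tumbler where they stand.

Things in the scene. Friction and masses are not known exactly. Their poses are not given: they have to be found in the camera images.
- mill: dark brown wooden pepper mill, turned, 58 mm diameter, 150 mm tall with a small steel button on top; easily gripped 90 to 105 mm above its foot (50 to 58 mm wide there). Loose. Origin at the centre of its underside, z up; round, so its yaw does not matter.
- salt: small clear glass salt shaker with a grey domed top, 44 mm diameter, 90 mm tall; easily gripped about 60 mm above its foot (44 mm wide). Loose. Origin at the centre of its underside, z up; round, so its yaw does not matter.
- spice: slim glass spice jar with a green cap, 46 mm diameter, 106 mm tall; easily gripped about 70 mm above its foot (44 mm wide). Loose. Origin at the centre of its underside, z up; round, so its yaw does not matter.
- jar: stout jar with a white screw lid, 70 mm diameter, 120 mm tall; easily gripped 85 to 100 mm above its foot (about 65 to 68 mm wide). Loose. Origin at the centre of its underside, z up; round, so its yaw does not matter.
- pad_mill: flat round cork pad, 76 mm diameter, 4 mm thick, glued in the tray: the one on which the pepper mill stands at the start. Origin at the centre of its underside, 8 mm above the worktop. It stays behind and so marks which of the tray's four places the pepper mill came from.
- pad_salt: flat round cork pad, 76 mm diameter, 4 mm thick, glued in the tray: the one on which the salt shaker stands at the start. Origin at the centre of its underside, 8 mm above the worktop. It stays behind and so marks which of the tray's four places the salt shaker came from.
- pad_spice: flat round cork pad, 76 mm diameter, 4 mm thick, glued in the tray: the one on which the green-capped spice jar stands at the start. Origin at the centre of its underside, 8 mm above the worktop. It stays behind and so marks which of the tray's four places the green-capped spice jar came from.
- pad_jar: flat round cork pad, 76 mm diameter, 4 mm thick, glued in the tray: the one on which the white-lidded jar stands at the start. Origin at the centre of its underside, 8 mm above the worktop. It stays behind and so marks which of the tray's four places the white-lidded jar came from.
- tray: source: flat white plastic tray, fixed, 376 mm (y) by 112 mm (x), floor 8 mm thick, rim 14 mm high, no compartments. Four cork pads lie in a row at y = -135, -45, +45, +135 mm, one thing on each, its foot 12 mm above the worktop. Origin: centre of the underside; +x points away from the robot, +y to the left, within 15 degrees.
- rack: target: light wooden rack, fixed, empty, 376 (y) x 112 mm (x), floor at z = 12 mm. Four compartments, 84 (y) x 96 mm (x), centres at x = 0, y = -135, -45, 45, 135 mm; dividers 4 mm thick, up to z = 27; end boards to z = 44; steel rods along front and back, 51 mm off centre, top at z = 31. Origin: centre of the underside; +x points away from the robot, +y to the left, within 15 degrees.
- mug: bystander: orange mug, 81 mm diameter, 101 mm tall, handle at its side, stands loose behind the racks. Origin at the centre of its underside. Leave alone.
- tumbler: bystander: clear glass tumbler, 80 mm diameter, 88 mm tall, stands loose behind the racks. Origin at the centre of its underside. Leave alone. (Behind all this, fixed: at the back left a tall basket of groceries, over 0.4 m high, beginning at x = 0.67 m for y = 0.25 to 0.45 m; at the back right a kettle, beginning at x = 0.72 m near y = -0.35 m.)
There are look-alikes about, which are no part of the job. What is shaped like the jar but blue or purple is not meant.

How it is judged:
At the end, for the whole second after the job is handed in: Each thing stands at rest, upright (0.15 rad), on the rack floor (6 mm), within 15 mm along and across of the middle of the compartment mirroring its tray place (tray y: rack -y); mug and tumbler within 20 mm of where they stood (angle between each of mill, salt, spice, jar's own z axis and vertical below 0.15 rad and linear speed of each of mill, salt, spice, jar below 0.02 m/s and angular speed of each of mill, salt, spice, jar below 0.2 rad/s and z of mill in the frame of rack between 0.006 and 0.018 m and x of mill in the frame of rack between -0.015 and 0.015 m and ((y of pad_mill in the frame of tray between -0.165 and -0.105 m and y of mill in the frame of rack between 0.12 and 0.15 m) or (y of pad_mill in the frame of tray between -0.075 and -0.015 m and y of mill in the frame of rack between 0.03 and 0.06 m) or (y of pad_mill in the frame of tray between 0.015 and 0.075 m and y of mill in the frame of rack between -0.06 and -0.03 m) or (y of pad_mill in the frame of tray between 0.105 and 0.165 m and y of mill in the frame of rack between -0.15 and -0.12 m)) and z of salt in the frame of rack between 0.006 and 0.018 m and x of salt in the frame of rack between -0.015 and 0.015 m and ((y of pad_salt in the frame of tray between -0.165 and -0.105 m and y of salt in the frame of rack between 0.12 and 0.15 m) or (y of pad_salt in the frame of tray between -0.075 and -0.015 m and y of salt in the frame of rack between 0.03 and 0.06 m) or (y of pad_salt in the frame of tray between 0.015 and 0.075 m and y of salt in the frame of rack between -0.06 and -0.03 m) or (y of pad_salt in the frame of tray between 0.105 and 0.165 m and y of salt in the frame of rack between -0.15 and -0.12 m)) and z of spice in the frame of rack between 0.006 and 0.018 m and x of spice in the frame of rack between -0.015 and 0.015 m and ((y of pad_spice in the frame of tray between -0.165 and -0.105 m and y of spice in the frame of rack between 0.12 and 0.15 m) or (y of pad_spice in the frame of tray between -0.075 and -0.015 m and y of spice in the frame of rack between 0.03 and 0.06 m) or (y of pad_spice in the frame of tray between 0.015 and 0.075 m and y of spice in the frame of rack between -0.06 and -0.03 m) or (y of pad_spice in the frame of tray between 0.105 and 0.165 m and y of spice in the frame of rack between -0.15 and -0.12 m)) and z of jar in the frame of rack between 0.006 and 0.018 m and x of jar in the frame of rack between -0.015 and 0.015 m and ((y of pad_jar in the frame of tray between -0.165 and -0.105 m and y of jar in the frame of rack between 0.12 and 0.15 m) or (y of pad_jar in the frame of tray between -0.075 and -0.015 m and y of jar in the frame of rack between 0.03 and 0.06 m) or (y of pad_jar in the frame of tray between 0.015 and 0.075 m and y of jar in the frame of rack between -0.06 and -0.03 m) or (y of pad_jar in the frame of tray between 0.105 and 0.165 m and y of jar in the frame of rack between -0.15 and -0.12 m)) and distance of each of mug, tumbler from where it was at the start of the episode below 0.02 m); the robot touches nothing.
It fails at once if the mug or the tumbler is moved by more than 20 mm (distance of any of mug, tumbler from where it was at the start of the episode above 0.02 m).
It fails at once if one of the four things is knocked or tipped over (45 degrees) (angle between any of mill, salt, spice, jar's own z axis and vertical above 0.785 rad).
It fails at once if one of the four things is dropped or thrown (faster than 0.7 m/s while the fingers do not touch it, a fall of about 25 mm) ((linear speed of mill above 0.7 m/s and contact force between the fingers and mill below 0.05 N) or (linear speed of salt above 0.7 m/s and contact force between the fingers and salt below 0.05 N) or (linear speed of spice above 0.7 m/s and contact force between the fingers and spice below 0.05 N) or (linear speed of jar above 0.7 m/s and contact force between the fingers and jar below 0.05 N)).
It also fails if it takes over 128 s, if anything falls off the work surface, if the arm or the gripper's body presses on something with over 40 N, if the wrist force passes 120 N, or if a joint passes its speed limit or range.

## Robot

A 7-joint arm with a two-finger parallel gripper is mounted at the origin on a cart in front of the work surface, level with it; the furniture and walls round the work are solid. World frame = base frame: x ahead of the robot, y to its left, z up, the work surface at z = 0. Lengths are in m, angles in rad, forces in N, time in s.
With the tool pointing down it reaches from about 0.4 to 0.85 m from the base axis. Payload 6.9 kg.
Tool frame: the origin (TCP) lies midway between the tips of the shut fingers; the grasp point (between the pads) lies behind it (ctrl.pinch_z is the z of the grasp point in the tool frame, in m); z points along the fingers, y is the line along which they close (so a half turn about z gives the same grasp; the last joint's range is limited). The gripper opens to 85 mm and grips with 20 to 120 N. Pads are 22 mm wide; open, the fingers measure 114 mm over their backs; the gripper's body (76 mm by 85 mm) begins 54 mm behind the grasp point. The pads swing forward as they close: fully open they stand 13 mm farther back than shut.
Start: joints at [1.349, 0.507, -0.238, 1.5, 0.126, 1.149, -0.155], TCP at [0.201, -0.592, 0.231] pointing down, gripper open.
Joint ranges: [-3.08, 3.08], [-0.24, 2.05], [-1.43, 1.35], [0, 2.5], [-1.52, 4.66], [0.17, 1.96], [-2.89, 2.89]. Speed limits (rad/s): [2.39, 2.39, 3.14, 3.14, 3.14, 3.14, 3.14].

## Interface

Orientations are given as a unit quaternion [w, x, y, z].
In Python, from station import ctrl, get_state, vision, ticket, models gives the robot as it stands. Calls block until the motion is done:
- ctrl.movep(position, orientation): joint-space move of the TCP to a pose.
- ctrl.movel(position, frame=None, max_speed=0.15): straight line of the TCP; frame=None keeps the orientation; max_speed is the mean speed in m/s.
- ctrl.set_joints(angles): joint-space move.
- ctrl.ungrasp() and ctrl.close_gripper(force=None): open the fingers fully, or close them until they stop; force is the grip in N (None keeps the last).
- ctrl.pause(seconds).
- ctrl.ik(position, orientation): joint angles nearest the present ones, or None.
- get_state(): the state.
- vision.grab_frame(name): name is "scene" or "top" or "wrist"; returns (picture, depth): 420x560x3 uint8, blue, green, red; 420x560 float32, m along the optical axis (not along the pixel's ray), 0 where there is no reading.
- vision.camera_info(name): a dict with "mtx" (3x3 intrinsics, pixels), "R" (3x3) and "t" (3): a world point X has camera coordinates R X + t; the wrist camera has in their place "hand_eye" (4x4, takes a point from camera to tool coordinates, whose origin is the TCP and whose axes are the flange's). Camera axes: x right, y down, z forward; pixel columns grow to the right and rows downward; lengths in m; the calibration is good to about 2 mm. A picture is of the moment at which its call begins: read the wrist's pose just before it. camera_info takes no time and is no camera call.
A pose or a line that the arm cannot do raises ctrl.Unreachable and nothing moves.
- ticket.close_job(): hands the job in; it is judged then, once.
Trained networks look in the newest picture that a camera, given by its name, has taken for a name from the list of things; names that differ only in an ending like _2 or _b are one class to them, and where a whole thing is asked for, a point or a joint stands for the part that bears it (a point fixed in the world has none). Each returns a list of dicts, best first, with "p" (0 to 1); they miss things now and then, are a little off and sometimes report something else, mostly with a low value. They report only what shows in the picture. A call takes as long as a camera call. They do not tell look-alikes from the thing itself.
- models.recognise(camera, target): "point" ([column, row] in pixels, amid what is visible of it).
- models.masks_of(camera, target): "mask" (420x560 bool, what is visible of it) and "point" ([column, row] in pixels, amid what is visible of it).
The state is a dict: "time": time; "qpos": joint angles; "qd": joint speeds; "tau": joint torques, N m; "tcp_pos": TCP position; "eef_rot": TCP orientation; "contact_force": force on the tool from outside, world axes, zero at the start; "wrist_torque": the same for the moment, N m; "width": finger opening in m; "gripper_force": force on a finger pad.
Only numpy, scipy, OpenCV 4.12 (cv2) and the standard library are available. Lean on these libraries where they do the work, as an engineer would, in place of code of your own. Each camera call takes 0.05 s, during which the arm holds its last target. There are 200 camera calls.

## Working session

There is one attempt and no reset: what is moved stays moved. The work goes in short steps, each a Python script; the robot and the scene stay as the last script left them, time stands still between calls to the robot, and variables do not carry over. Pictures are saved under pics/ and viewed, at most 14 in all, crops included, and the job is handed in when it is done.

```bash
ls; mkdir -p pics
python3 - <<'E'
from station import ctrl,get_state,vision,ticket,models
import cv2,numpy as np
for c in ["top","scene"]:
    im,d=vision.grab_frame(c); cv2.imwrite(f"pics/{c}0.png",im)
    i=vision.camera_info(c); print(c,i["mtx"].tolist(),(-i["R"].T@i["t"]).round(3),i["R"].round(2).tolist())
    for t in ["mill","salt","spice","jar","tray","rack","mug","tumbler"]:
        print(t,[(np.round(r["point"]).tolist(),round(r["p"],2)) for r in models.recognise(c,t)][:4])
print(ctrl.pinch_z,get_state()["eef_rot"],get_state()["time"])
E
```

```text
pics
top [[456.26112612325915, 0.0, 277.8834739963785], [0.0, 456.26112612325915, 212.89287393047167], [0.0, 0.0, 1.0]] [ 0.335 -0.029  1.329] [[0.01, -1.0, 0.02], [-0.98, -0.01, -0.19], [0.19, -0.02, -0.98]]
mill [([383.0, 235.0], 0.86)]
salt [([350.0, 242.0], 0.59)]
spice [([298.0, 156.0], 0.7), ([321.0, 245.0], 0.51)]
jar [([362.0, 187.0], 0.76), ([288.0, 254.0], 0.71), ([412.0, 178.0], 0.66), ([202.0, 200.0], 0.59)]
tray [([333.0, 251.0], 0.84)]
rack [([180.0, 245.0], 0.62)]
mug [([298.0, 156.0], 0.82)]
tumbler [([238.0, 163.0], 0.64)]
scene [[523.654009110561, 0.0, 277.7375109432369], [0.0, 523.654009110561, 201.64713866643098], [0.0, 0.0, 1.0]] [ 0.155 -1.007  1.065] [[0.89, -0.45, -0.02], [-0.32, -0.62, -0.72], [0.31, 0.64, -0.7]]
mill [([295.0, 284.0], 0.73), ([254.0, 258.0], 0.66), ([328.0, 196.0], 0.54)]
salt [([272.0, 265.0], 0.6)]
spice [([254.0, 239.0], 0.95)]
jar [([235.0, 215.0], 0.84), ([339.0, 247.0], 0.76), ([378.0, 283.0], 0.75), ([249.0, 157.0], 0.63)]
tray [([265.0, 287.0], 0.91), ([233.0, 215.0], 0.41)]
rack [([200.0, 166.0], 0.93)]
mug [([325.0, 195.0], 0.83)]
tumbler [([292.0, 163.0], 0.9)]
-0.0187 [ 1.25726961e-05  9.86682856e-01  1.62655900e-01 -4.10555634e-06] 0.9
```

View pics/top0.png

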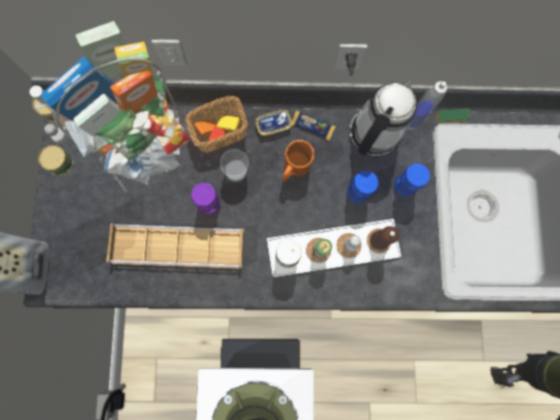

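View pics/scene0.png

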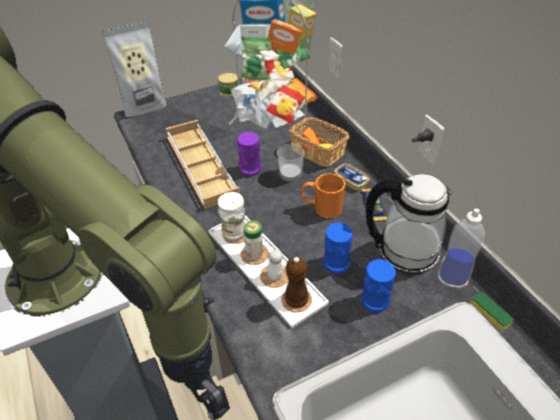

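The top view shows the white tray at (333,248). On it, left to right, are the white-lidded jar (288,254), spice (321,247), salt (350,243) and mill (383,237). The empty rack is at (177,247), the mug at (298,158) and the tumbler at (235,166). The look-alikes are two blue jars (363,187), (412,180) and one purple (205,198). The jar meant is the white-lidded one, which is the only one on the tray.

```bash
cat > h.py <<'E'
from station import ctrl,get_state,vision,ticket,models
import cv2,numpy as np
from scipy.spatial.transform import Rotation as Rn
from scipy.optimize import least_squares
def cam(name,st):
    i=vision.camera_info(name)
    if name=="wrist":
        T=np.eye(4); q=st["eef_rot"]; T[:3,:3]=Rn.from_quat([q[1],q[2],q[3],q[0]]).as_matrix(); T[:3,3]=st["tcp_pos"]
        W=T@np.array(i["hand_eye"])
    else:
        W=np.eye(4); W[:3,:3]=i["R"].T; W[:3,3]=-i["R"].T@i["t"]
    return i["mtx"],W
def cloud(name):
    st=get_state(); im,d=vision.grab_frame(name); K,W=cam(name,st)
    v,u=np.mgrid[:420,:560]; P=np.stack([(u-K[0,2])/K[0,0]*d,(v-K[1,2])/K[1,1]*d,d],-1)
    P=P@W[:3,:3].T+W[:3,3]; P[d<=0]=np.nan
    return im,P,K,W
def plane(uv,z,K,W):
    uv=np.atleast_2d(uv).astype(float); r=np.c_[(uv[:,0]-K[0,2])/K[0,0],(uv[:,1]-K[1,2])/K[1,1],np.ones(len(uv))]@W[:3,:3].T
    return (W[:3,3]+r*((z-W[2,3])/r[:,2])[:,None])[:,:2]
def circ(p,r):
    f=least_squares(lambda c:np.hypot(*(p-c).T)-r,p.mean(0),loss="soft_l1",f_scale=.002); return f.x
def down(yaw): # tool z down, tool y at angle yaw in world
    y=np.array([np.cos(yaw),np.sin(yaw),0]); z=np.array([0,0,-1.]); x=np.cross(y,z)
    q=Rn.from_matrix(np.c_[x,y,z]).as_quat(); return [q[3],q[0],q[1],q[2]]
E
python3 - <<'E'
from h import *
im,P,K,W=cloud("top")
print("table z",np.nanmedian(P[270:285,150:400,2]))
for t,z in [("tray",.014),("rack",.03)]:
    m=models.masks_of("top",t)[0]["mask"]; uv=np.argwhere(m)[:,::-1]
    h=P[m][:,2]; print(t,np.nanpercentile(h,[5,50,95]).round(3))
    print(cv2.minAreaRect(plane(uv,z,K,W).astype(np.float32)*1000))
    # depth edge: anything 6..50 mm high
for t,px,h in [("jar",(288,254),.132),("spice",(321,247),.118),("salt",(350,243),.102),("mill",(383,237),.162),("mug",(298,158),.101),("tumbler",(235,166),.088)]:
    w=P[px[1]-18:px[1]+19,px[0]-18:px[0]+19].reshape(-1,3); 
    zt=np.nanpercentile(w[:,2],99.5); s=w[w[:,2]>h-.03]
    print(t,"ztop",zt.round(3),len(s),np.nanmean(s,0).round(3))
E
```

```text
table z 0.00032418003308309906
tray [0.003 0.009 0.016]
((493.23858642578125, -218.11903381347656), (116.92161560058594, 379.60211181640625), 9.614700317382812)
rack [0.008 0.013 0.034]
((489.0621337890625, 235.6736602783203), (382.48321533203125, 115.73699951171875), 88.60601043701172)
jar ztop 0.137 514 [ 0.465 -0.081  0.131]
spice ztop 0.122 243 [ 0.482 -0.176  0.116]
salt ztop 0.103 137 [ 0.5   -0.263  0.095]
mill ztop 0.161 276 [ 0.513 -0.346  0.146]
mug ztop 0.105 312 [ 0.739 -0.107  0.091]
tumbler ztop 0.09 219 [0.729 0.074 0.077]
```

Run:
```python
from h import *
print(np.array(vision.camera_info("wrist")["hand_eye"]).round(3).tolist(), vision.camera_info("wrist")["mtx"][0])
T=np.array([.493,-.218]);a=np.radians(9.6);R=np.array([.489,.236]);b=np.radians(-1.4)
for nm,c,y in [("tray",T,a),("rack",R,b)]:
  for s in [0,np.pi]:
    for off in [-.135,.135]:
      p=c+off*np.array([-np.sin(y),np.cos(y)])
      for z in [.08,.35]:
        q=ctrl.ik([*p,z],down(y+s)); print(nm,s,off,z,None if q is None else np.round(q,2).tolist())
```

```text
[[-0.0, -0.946, -0.324, 0.084], [1.0, -0.0, -0.001, -0.0], [0.001, -0.324, 0.946, -0.141], [0.0, 0.0, 0.0, 1.0]] [337.53083918   0.         281.03077425]
tray 0 -0.135 0.08 [0.87, 0.69, -0.53, 1.69, 0.43, 0.88, 0.33]
tray 0 -0.135 0.35 [0.94, 0.49, -0.67, 1.28, 0.3, 1.47, 0.46]
tray 0 0.135 0.08 [0.58, 0.54, -0.66, 2.07, 0.52, 0.7, -0.26]
tray 0 0.135 0.35 [0.81, 0.26, -0.9, 1.64, 0.21, 1.34, 0.04]
tray 3.141592653589793 -0.135 0.08 [0.45, 0.66, 0.17, 1.69, -0.15, 0.81, -2.28]
tray 3.141592653589793 -0.135 0.35 [0.51, 0.44, 0.09, 1.28, -0.04, 1.42, -2.38]
tray 3.141592653589793 0.135 0.08 [0.08, 0.48, 0.06, 2.08, -0.05, 0.59, -2.79]
tray 3.141592653589793 0.135 0.35 [-0.68, 0.35, 1.15, 1.66, -0.32, 1.35, -2.45]
rack 0 -0.135 0.08 [0.23, 0.58, -0.73, 2.03, 0.57, 0.74, -0.87]
rack 0 -0.135 0.35 [0.54, 0.37, -1.16, 1.6, 0.35, 1.4, -0.68]
rack 0 0.135 0.08 [-0.23, 0.75, -0.79, 1.71, 0.63, 0.96, -1.29]
rack 0 0.135 0.35 [-0.07, 0.64, -1.24, 1.3, 0.6, 1.6, -1.24]
rack 3.141592653589793 -0.135 0.08 [0.47, 0.79, -1.23, 2.02, 0.9, 1.02, 1.91]
rack 3.141592653589793 -0.135 0.35 [0.57, 0.4, -1.22, 1.6, 0.38, 1.41, 2.43]
rack 3.141592653589793 0.135 0.08 [-0.05, 0.94, -1.23, 1.7, 0.94, 1.22, 1.59]
rack 3.141592653589793 0.135 0.35 [-0.07, 0.63, -1.23, 1.3, 0.59, 1.6, 1.91]
```

```bash
cat > look.py <<'E'
from h import *
import sys
def look(nm,c,y,tag,z=.40,off=.09):
    p=np.array(c)+off*np.array([-np.sin(y),np.cos(y)]); ctrl.movep([*p,z],down(y)); ctrl.pause(.2)
    im,P,K,W=cloud("wrist"); cv2.imwrite(f"pics/{tag}.png",im); np.savez(f"pics/{tag}.npz",im=im,P=P,K=K,W=W); return im,P,K,W
E
python3 - <<'E'
from look import *
for nm,c,y,t in [("tray",(.493,-.218),np.radians(9.6),"w_tray"),("rack",(.489,.236),np.radians(-1.4),"w_rack")]:
    im,P,K,W=look(nm,c,y,t)
    m=models.masks_of("wrist",nm)[0]; mk=m["mask"]; print(nm,m["p"],get_state()["time"])
    uv=np.argwhere(mk)[:,::-1]; print(cv2.minAreaRect(plane(uv,.014 if nm=="tray" else .03,K,W).astype(np.float32)*1000))
    if nm=="tray":
        for t,zz,r in [("jar",.132,.035),("spice",.118,.023),("salt",.102,.022),("mill",.162,.029)]:
            for x in models.masks_of("wrist",t)[:2]:
                w=P[x["mask"]]; s=w[w[:,2]>zz-.025]; pt=np.round(x["point"])
                lo=w[(w[:,2]>.02)&(w[:,2]<zz-.03)]
                print(t,round(x["p"],2),pt,np.nanmax(w[:,2]).round(3),np.nanmean(s,0).round(4),circ(lo[:,:2],r).round(4) if len(lo)>20 else None)
E
```

```text
tray 0.79 3.3833
((493.560546875, -219.7757568359375), (113.9669418334961, 375.3995666503906), 9.644932746887207)
jar 0.94 [371. 260.] 0.412 [ 0.6398 -0.292   0.1176] [ 0.6639 -0.2981]
jar 0.92 [271. 117.] 0.135 [ 0.4664 -0.0815  0.1312] [ 0.4664 -0.0839]
salt 0.93 [279. 233.] 0.101 [ 0.5008 -0.2612  0.094 ] [ 0.501 -0.269]
mill 0.86 [281. 295.] 0.162 [ 0.5122 -0.3433  0.1456] [ 0.5153 -0.3571]
rack 0.77 5.55
((491.0549011230469, 230.41152954101562), (380.8697814941406, 110.57390594482422), 88.48778533935547)
```

```bash
python3 -c "
import cv2,numpy as np
cv2.imwrite('pics/both.png',cv2.resize(np.hstack([cv2.imread('pics/w_tray.png'),cv2.imread('pics/w_rack.png')]),(800,300),interpolation=cv2.INTER_AREA))"
```

```text
(no output)
```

View pics/both.png

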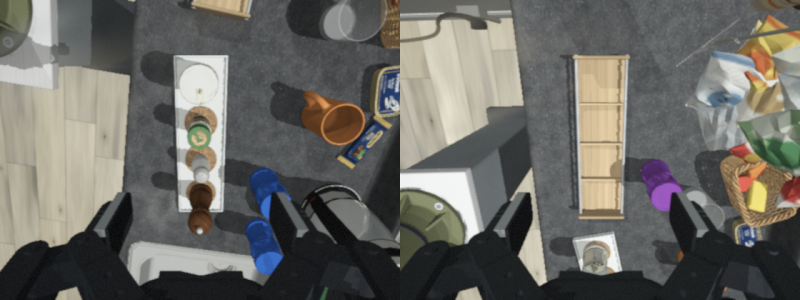

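The wrist views show the tray with the white-lidded jar at its +y end, then spice, salt and mill. The rack is empty, with four compartments. The pad centres predicted from the tray fit agree with the measured objects to about 5 mm. I'll pin down the tops once more from the saved cloud, then start with the jar.

```bash
cat > pp.py <<'E'
from h import *
Y=np.radians(4); Q=down(Y); RK=np.array([.491,.2348]); b=np.radians(-1.45)
def pick_place(xy,h,slot,force=40):
    g=.012+h+ctrl.pinch_z+.001; up=.29
    d=RK+slot*np.array([-np.sin(b),np.cos(b)])
    ctrl.ungrasp()
    ctrl.movep([*xy,up],Q); ctrl.movel([*xy,g+.08],max_speed=.2); ctrl.movel([*xy,g],max_speed=.07)
    ctrl.close_gripper(force=force); s=get_state(); print("grip w",round(s["width"],4),np.round(s["gripper_force"],1),"ext",np.round(s["contact_force"],1))
    ctrl.movel([*xy,g+.03],max_speed=.05); s=get_state(); print("lift w",round(s["width"],4),"ext",np.round(s["contact_force"],1))
    if s["width"]<.03: raise SystemExit("lost")
    ctrl.movel([*xy,up],max_speed=.15); ctrl.movel([*d,up],max_speed=.18)
    ctrl.movel([*d,g+.03],max_speed=.15); ctrl.movel([*d,g+.001],max_speed=.03)
    s=get_state(); print("down w",round(s["width"],4),"ext",np.round(s["contact_force"],1),np.round(s["tcp_pos"],4))
    ctrl.ungrasp(); ctrl.pause(.3); ctrl.movel([*d,g+.09],max_speed=.08); ctrl.movel([*d,up],max_speed=.2)
    print("t",get_state()["time"])
E
python3 - <<'E'
from pp import *
D=np.load("pics/w_tray.npz"); P=D["P"].reshape(-1,3)
for t,z0,z1,c,r in [("jar",.12,.14,(.4709,-.0864),.045),("spice",.10,.125,(.486,-.175),.035),("salt",.08,.11,(.501,-.264),.035),("mill",.15,.17,(.516,-.3526),.04),("millbody",.03,.12,(.516,-.3526),.04)]:
    s=P[(P[:,2]>z0)&(P[:,2]<z1)&(np.hypot(P[:,0]-c[0],P[:,1]-c[1])<r)]
    print(t,len(s),cv2.minEnclosingCircle((s[:,:2]*1000).astype(np.float32)), np.median(s,0).round(4))
pick_place((.4675,-.084),.092,-.135)
E
```

```text
jar 2460 ((466.7030334472656, -82.56108856201172), 33.39387130737305) [ 0.4663 -0.0814  0.1313]
spice 949 ((483.03350830078125, -178.26502990722656), 22.78200340270996) [ 0.4825 -0.176   0.1161]
salt 422 ((501.4610595703125, -266.21771240234375), 17.42656707763672) [ 0.501  -0.2613  0.0962]
mill 72 ((514.3389282226562, -350.5848693847656), 8.186129570007324) [ 0.5124 -0.3471  0.159 ]
millbody 905 ((515.0870361328125, -348.96197509765625), 26.70159912109375) [ 0.5112 -0.3322  0.0689]
grip w 0.0653 42.2 ext [-3.5 -0.3  8.6]
lift w 0.0651 ext [ 0.3 -0.3 -3.1]
down w 0.0653 ext [ 0.5  0.2 -2.6] [0.4877 0.0999 0.0874]
t 18.0
```

```bash
sed -i 's/g+.001\]/g]/' pp.py
python3 - <<'E'
from pp import *
im,d=vision.grab_frame("top"); cv2.imwrite("pics/t1.png",cv2.resize(im[130:300,90:420],None,fx=2.4,fy=2.4))
im,P,K,W=cloud("top"); P=P.reshape(-1,3)
s=P[(P[:,2]>.115)&(P[:,2]<.145)&(np.hypot(P[:,0]-.488,P[:,1]-.1)<.05)]; print(len(s),cv2.minEnclosingCircle((s[:,:2]*1000).astype(np.float32)),np.median(s,0))
pick_place((.4835,-.1775),.070,-.045)
pick_place((.5015,-.2655),.060,.045)
E
```

```text
0 ((0.0, 0.0), 0.0) [nan nan nan]
grip w 0.0446 40.1 ext [-2.4  0.2  5.9]
lift w 0.0451 ext [ 0.5 -0.4 -2.3]
down w 0.0452 ext [-1.4 -1.   6. ] [0.4897 0.1899 0.0647]
t 31.9083
grip w 0.0356 39.2 ext [-1.6 -0.2  5.6]
lift w 0.0353 ext [-0.2 -0.  -1.3]
down w 0.0356 ext [-2.4 -1.   6.2] [0.492  0.2798 0.0547]
t 47.6583
  return _methods._mean(a, axis=axis, dtype=dtype,
  ret = um.true_divide(
```

View pics/t1.png

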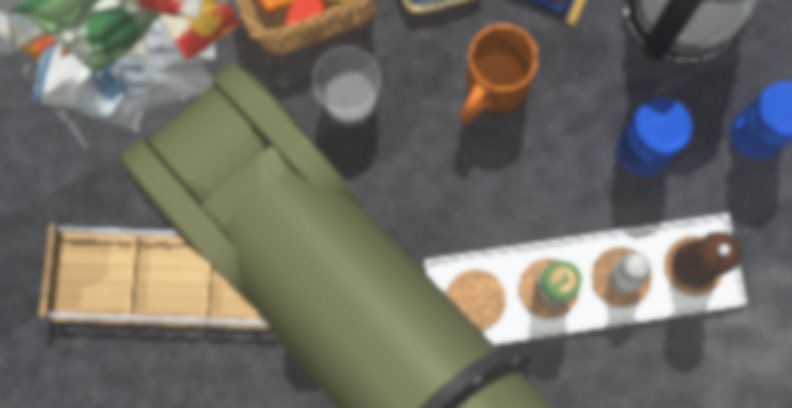

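The picture shows the arm covering the jar in the rack, the empty jar pad at about (475,300) in the crop, and mug and tumbler untouched. The salt gripped at 36 mm instead of 44, so I'll look at the rack from close up before the mill.

Run:
```python
from look import *
im,P,K,W=look("rack",(.491,.235),np.radians(-1.45),"w_rack2",z=.36,off=.06); P=P.reshape(-1,3)
b=np.radians(-1.45); L=(P[:,:2]-[.491,.2348])@np.array([[np.cos(b),-np.sin(b)],[np.sin(b),np.cos(b)]])
for t,y,z0,z1 in [("jar",-.135,.12,.145),("spice",-.045,.1,.13),("salt",.045,.08,.115)]:
    k=(np.abs(L[:,1]-y)<.04)&(np.abs(L[:,0])<.045)&(P[:,2]>z0)&(P[:,2]<z1)
    print(t,k.sum(),cv2.minEnclosingCircle((L[k]*1000).astype(np.float32)),np.median(L[k],0).round(4),P[k,2].max())
cv2.imwrite("pics/r2.png",cv2.resize(im[60:330,150:420],None,fx=2.2,fy=2.2))
```

```text
jar 1869 ((-0.9174833297729492, -132.7578887939453), 33.12484359741211) [-0.0007 -0.1287] 0.13336820201006866
spice 1060 ((-0.7886545062065125, -45.47081756591797), 22.899879455566406) [-0.0007 -0.042 ] 0.11895454157760704
salt 602 ((1.1590278148651123, 43.680397033691406), 17.17652702331543) [0.0006 0.0466] 0.10136341702996138
```

View pics/r2.png

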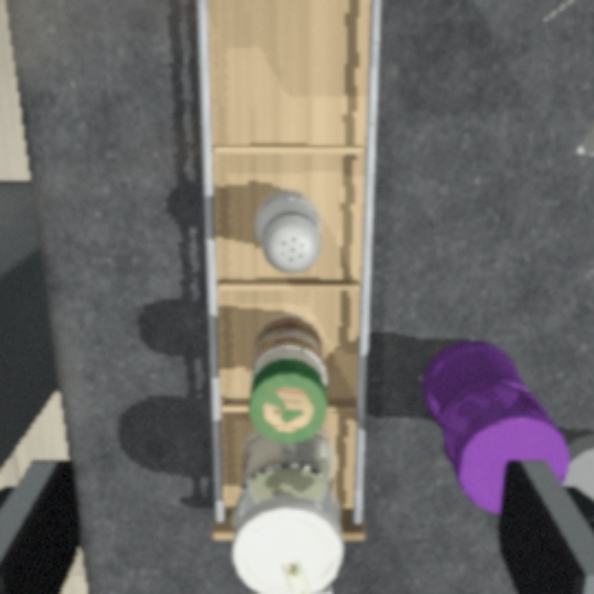

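The crop shows salt (292,235), spice (290,400) and jar (288,540) upright and each central in its compartment, within about 2.5 mm. The leftmost compartment at the top is free for the mill.

Run:
```python
from pp import *
pick_place((.5150,-.3515),.1025,.135)
s=get_state(); ctrl.movep([.42,-.1,.3],Q); ctrl.pause(.3)
im,P,K,W=cloud("top"); cv2.imwrite("pics/t2.png",cv2.resize(im[130:300,90:420],None,fx=2.4,fy=2.4))
P=P.reshape(-1,3); b=np.radians(-1.45); L=(P[:,:2]-RK)@np.array([[np.cos(b),-np.sin(b)],[np.sin(b),np.cos(b)]])
for t,y,z0,z1 in [("jar",-.135,.12,.145),("spice",-.045,.1,.13),("salt",.045,.08,.115),("mill",.135,.12,.175)]:
    k=(np.abs(L[:,1]-y)<.045)&(np.abs(L[:,0])<.045)&(P[:,2]>z0)&(P[:,2]<z1)
    if k.sum(): print(t,k.sum(),cv2.minEnclosingCircle((L[k]*1000).astype(np.float32)),P[k,2].max())
```

```text
grip w 0.0478 40.8 ext [-2.   0.8  5.4]
lift w 0.0476 ext [-0.1 -0.4 -1.8]
down w 0.048 ext [-1.7 -2.6  6.1] [0.4942 0.3699 0.0974]
t 64.5333
jar 492 ((-0.31850430369377136, -133.09207153320312), 33.387264251708984) 0.13992402300769768
spice 241 ((-0.2297251671552658, -46.289791107177734), 22.52495765686035) 0.12310487838943285
salt 134 ((1.6787724494934082, 43.74978256225586), 17.395673751831055) 0.10429533945686464
mill 308 ((-0.619534432888031, 136.9546356201172), 25.644067764282227) 0.16632419128643994
```

View pics/t2.png

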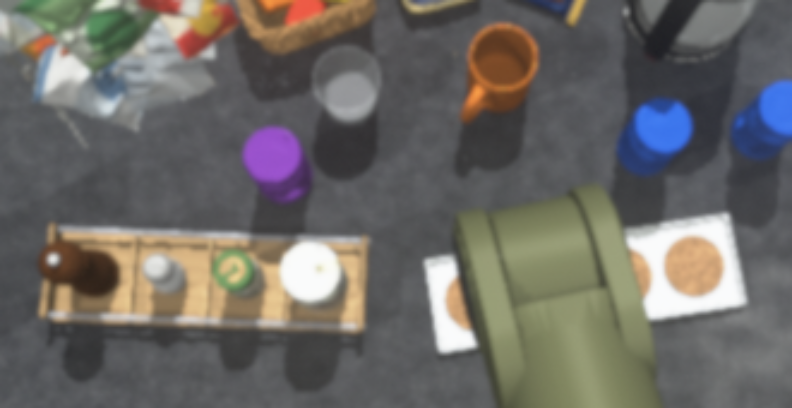

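The picture shows all four upright in mirrored order: mill (80,268), salt (163,272), spice (236,270), jar (310,272). Each is within about 3 mm of its compartment centre. The mug and tumbler have not moved.

```bash
python3 -c "
from station import ticket
print(ticket.close_job())"
```

```text
the job is handed in; nothing more can be done
None
```

The job is handed in: mill, salt, spice and jar stand upright in the rack from left to right (the tray order reversed), each measured within about 3 mm of its compartment's middle, with the mug and tumbler untouched; no verdict was returned.

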